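# Close up the spice rail: jar back in, sprung stop pressed, slid up and locked

### The job

Put the spice jar that stands outside back into the rail, upright in the free space between the row and the sliding stop. Then press the stop's sprung tongue at its middle ridge with about 8 N, so that it gives some 4 mm and frees its peg (never bend it by more than 6 mm), and keep it pressed while you slide the stop up gently until the row is closed. Let it lock in the last slot that the jars allow, the tongue sprung fully home, and leave the other things alone.

Things in the scene. Friction and masses are not known exactly. Their poses are not given: they have to be found in the camera images.
- spice_rail: Spice rail, fixed on the worktop: an aluminium channel 90 mm wide along its own y, a wooden block at each end. Origin: on the worktop, middle line of the rail; x across, y toward the row's end, z up. Two flat lips (z 44 to 48 mm) turn inward and leave an opening 52 mm wide (x -26 to +26), where the jars stand at z 0. The row stands against the end block at +y.
- row_end (a point): Inner face of the end block that the row stands against (rail y = 175 mm, 45 mm above the worktop; block 86 mm high).
- strip_middle (a point): On the rail's -x lip, which is a perforated strip: slots 9.5 mm long (along the rail), one every 15 mm, from about rail y -175 to 0 mm. The strip is screwed on anywhere within +-7 mm along the rail (this point does not shift with it): the slots must be felt or seen. The round-ended peg can hang on a slot edge with the tongue half up; pressed again and moved 4 mm it comes free.
- stop (a joint): Place of the sliding stop along the rail, m; grows toward the row (rail +y). Its face is at rail y = value - 0.100. Range 0 to 0.135, friction about 1 N. The four jars closed up without gaps stop it at about 0.098 to 0.103. It starts anywhere from 0 to 0.045, mostly unlocked: the peg pressing up under the strip between two slots. It catches in any slot it passes unless the tongue is held down.
- stop_face (a point): Middle of the face of the grey sliding stop that meets the jars, 45 mm above the worktop; axes as the rail's. The face is an upright plate 48 mm wide, 5 mm thick, top at z 82 mm. Behind it (toward -y) the stop carries the thumb well and the tongue.
- thumb_well (a point): Centre of the stop's thumb well, 64 mm behind the stop's face, at the height of its wall tops (z 54 mm). Cross walls in front and behind, inner faces 22 mm from here each way along the rail: a fingertip pushes or pulls the stop by them. Between the lips the well is 52 mm wide. The tongue crosses it.
- tongue (a joint): Give of the sprung tongue, rad: 0 fully home (up), grows as pressed; 0.031 per mm at its middle. Steel leaf 26 x 70 mm, held at the rail's +x side; a 6 mm round peg at its free end points up into a slot of the strip and locks the stop. At its middle: 5.7 N (2.5 mm, 0.077) brings the peg just clear below the strip, 8 N gives 4 mm (0.12); more than 6 mm (0.19, 11.5 N) spoils it.
- tongue_ridge (a point): Top of the rounded ridge (6 mm wide, 26 mm long along the rail) across the tongue's middle, on the rail's middle line: press here. 46 mm above the worktop when the tongue is home, 43.5 mm while the peg is held down under a bar of the strip.
- jar_a: Spice jar whose cap is red, 45 mm across, 106 mm high, about 0.11 kg; origin at the centre of its underside, z up its axis. The cap is the top 20 mm. One of the four jars (which one varies) stands on the worktop outside the rail, to the robot's right; the other three stand in the rail.
- jar_b: Spice jar whose cap is grey-white, 44 mm across, 109 mm high, about 0.11 kg; origin at the centre of its underside, z up its axis. The cap is the top 20 mm. One of the four jars (which one varies) stands on the worktop outside the rail, to the robot's right; the other three stand in the rail.
- jar_c: Spice jar whose cap is ochre, 45 mm across, 100 mm high, about 0.11 kg; origin at the centre of its underside, z up its axis. The cap is the top 20 mm. One of the four jars (which one varies) stands on the worktop outside the rail, to the robot's right; the other three stand in the rail.
- jar_d: Spice jar whose cap is ochre, 44 mm across, 100 mm high, about 0.11 kg; origin at the centre of its underside, z up its axis. The cap is the top 20 mm. One of the four jars (which one varies) stands on the worktop outside the rail, to the robot's right; the other three stand in the rail.
- mug_2: Bystander, to be left alone: mug, dark green over white, 78 mm wide, 101 mm high, handle along its -y; origin at the centre of its underside.
- salt_shaker: Bystander, to be left alone: clear salt shaker with a grey perforated cap, 44 mm across, 90 mm high; origin at the centre of its underside.
- drinking_glass: Bystander, to be left alone: plain clear drinking glass, 80 mm across, 91 mm high; origin at the centre of its underside.
- honey_jar: Bystander, to be left alone: round honey jar with a black screw cap, 63 mm across, 94 mm high; origin at the centre of its underside.
Mind the look-alikes: they are no part of the job. What is shaped like the jar_a but turquoise is not meant.

How it is judged:
On the way, in this order (a step that is already met when the one before it is completed fails the run):
1. all four jars stand upright in the rail between the end block and the stop, released (x of jar_a in the frame of spice_rail between -0.012 and 0.012 m and y of each of jar_a, jar_b, jar_c, jar_d in the frame of spice_rail below 0.176 m and y of each of jar_a, jar_b, jar_c, jar_d in the frame of stop_face above 0.015 m and height (world z) of each of jar_a, jar_b, jar_c, jar_d below 0.012 m and angle between each of jar_a, jar_b, jar_c, jar_d's own z axis and vertical below 0.15 rad and x of jar_b in the frame of spice_rail between -0.012 and 0.012 m and x of jar_c in the frame of spice_rail between -0.012 and 0.012 m and x of jar_d in the frame of spice_rail between -0.012 and 0.012 m and contact force between the fingers and jar_a below 0.2 N and contact force between the fingers and jar_b below 0.2 N and contact force between the fingers and jar_c below 0.2 N and contact force between the fingers and jar_d below 0.2 N), for 0.2 s.
2. the stop has been slid toward the row by more than 15 mm with the tongue held down clear of the strip by a load of 5 to 12 N (value of joint tongue between 0.078 and 0.19 rad and contact force between the fingers and tongue between 5 and 12 N and distance of stop_face from where it was at the start of the episode above 0.015 m), for 0.2 s.
At the end, for the whole second after the job is handed in: All four jars stand upright in the rail between the end block and the stop; the stop is no more than about 20 mm short of the closed row (stop value above 0.078 m: the last slot the jars allow) and locked, its tongue sprung home (less than 0.03 rad, 1 mm at the middle); nothing moves (x of jar_a in the frame of spice_rail between -0.012 and 0.012 m and y of each of jar_a, jar_b, jar_c, jar_d in the frame of spice_rail below 0.176 m and y of each of jar_a, jar_b, jar_c, jar_d in the frame of stop_face above 0.015 m and height (world z) of each of jar_a, jar_b, jar_c, jar_d below 0.012 m and angle between each of jar_a, jar_b, jar_c, jar_d's own z axis and vertical below 0.15 rad and x of jar_b in the frame of spice_rail between -0.012 and 0.012 m and x of jar_c in the frame of spice_rail between -0.012 and 0.012 m and x of jar_d in the frame of spice_rail between -0.012 and 0.012 m and value of joint tongue below 0.03 rad and value of joint stop above 0.078 m and linear speed of each of jar_a, jar_b, jar_c, jar_d below 0.02 m/s); the robot touches nothing.
It fails at once if the tongue is bent by more than 6 mm at its middle (0.19 rad) (value of joint tongue above 0.19 rad).
It fails at once if the sliding stop is pressed and pushed by the fingers with more than 25 N in all (contact force between the fingers and stop above 25 N).
It fails at once if the stop squeezes a jar with more than 18 N (contact force between stop and jar_a above 18 N or contact force between stop and jar_b above 18 N or contact force between stop and jar_c above 18 N or contact force between stop and jar_d above 18 N).
It fails at once if a jar is knocked over (angle between any of jar_a, jar_b, jar_c, jar_d's own z axis and vertical above 0.8 rad).
It fails at once if a bystander is moved by more than 3 cm (distance of any of mug_2, salt_shaker, drinking_glass, honey_jar from where it was at the start of the episode above 0.03 m).
It also fails if it takes over 61 s, if anything falls off the work surface, if the arm or the gripper's body presses on something with over 40 N, if the wrist force passes 120 N, or if a joint passes its speed limit or range.

### The arm

A 6-joint arm with a two-finger parallel gripper is mounted at the origin on a cart in front of the work surface, level with it; the furniture and walls round the work are solid. World frame = base frame: x ahead of the robot, y to its left, z up, the work surface at z = 0. Lengths are in m, angles in rad, forces in N, time in s.
With the tool pointing down it reaches from about 0.275 to 1 m from the base axis. Payload 8.4 kg.
Tool frame: the origin (TCP) lies at the centre of the arm's flange, where the gripper is bolted on; the fingertips stand 173 mm ahead of it and the grasp point (between the pads) lies 155 mm ahead of it (robot.nose_length is the distance from the TCP to the fingertips, in m); z points along the fingers, y is the line along which they close (so a half turn about z gives the same grasp; the last joint's range is limited). The gripper opens to 85 mm and grips with 20 to 120 N. Pads are 22 mm wide; open, the fingers measure 114 mm over their backs; the gripper's body (76 mm by 85 mm) begins 54 mm behind the grasp point. The pads swing forward as they close: fully open they stand 13 mm farther back than shut.
Start: joints at [-1.196, 0.353, 1.633, -0, 1.155, -0.002], TCP at [0.23, -0.581, 0.405] pointing down, gripper open.
Joint ranges: [-2.63, 2.63], [-0.92, 2.1], [0.06, 2.66], [-1.3, 4.44], [0, 2.69], [-3.02, 3.02]. Speed limits (rad/s): [2.22, 2.22, 2.79, 3.14, 3.14, 3.14].

### API

Orientations are given as a unit quaternion [x, y, z, w].
In Python, from station import monitor, grab_frame, camera_model, robot gives the robot as it stands.
- The arm moves only by the shell command python3 -m jog 'ROWS' [FORCE]. ROWS is JSON, one flat list of numbers, 7 for each row, row after row: the shift along the world's x, y, z in mm, then the turn, a rotation vector about the world's x, y, z in rad, then the opening, from 0 (shut) to 1 (fully open). A call has 1 to 10 rows; each row shifts and turns the commanded pose from where the row before left it; what a row does not reach is not made up. A row lasts 1/10 s, in which the tool goes at most 50 mm and 8.59 degrees, less where a joint would pass 70% of its speed; a pose out of reach is approached as far as the arm can. A call with a gripper value outside its range is refused whole. The fingers move at their own pace and stop on an object; FORCE is the grip in N (left out, the last holds). Time passes only in rows, so rows that do not move let the fingers close. It gives the time, the measured TCP pose, the force, the opening and the grip force at its end, in the units of the state.
- monitor.sense(): the state, without advancing time (a new reading comes with each control period).
- grab_frame(name): name is "side" or "top" or "wrist"; returns the picture (384x512x3 uint8, red, green, blue); there is no depth.
- camera_model(name): a dict with "fx", "fy", "cx", "cy" (pixels), "R" (3x3) and "t" (3): a world point X has camera coordinates R X + t; the wrist camera has in their place "mount" (4x4, takes a point from camera to tool coordinates, whose origin is the TCP and whose axes are the flange's). Camera axes: x right, y down, z forward; pixel columns grow to the right and rows downward; lengths in m; the calibration is good to about 2 mm. A picture is of the moment at which its call begins: read the wrist's pose just before it. camera_model takes no time and is no camera call.
- robot.sign_off(): hands the job in; it is judged then, once.
The state is a dict: "time": time; "q": joint angles; "qd": joint speeds; "joint_torque": joint torques, N m; "eef_pos": TCP position; "tool_rot": TCP orientation; "force": force on the tool from outside, world axes, zero at the start; "torque": the same for the moment, N m; "gripper_width": finger opening in m; "finger_force": force on a finger pad.
Only numpy, scipy, OpenCV 4.12 (cv2) and the standard library are available. Lean on these libraries where they do the work, as an engineer would, in place of code of your own. Each camera call takes 0.05 s, during which the arm holds its last target. There are 200 camera calls.

## Working session

There is one attempt and no reset: what is moved stays moved. The work goes in short steps, Python scripts to look and compute and a shell command to move; the robot and the scene stay as the last step left them, time stands still between calls to the robot, and variables do not carry over. Pictures are saved under pics/ and viewed, at most 10 in all, crops included, and the job is handed in when it is done.

```bash
mkdir -p pics; ls; python3 - <<'E'
from station import monitor, grab_frame, camera_model, robot
import cv2,numpy as np
s=monitor.sense(); print({k:np.round(v,3).tolist() for k,v in s.items()})
for n in("side","top"):
    cv2.imwrite(f"pics/{n}0.png",grab_frame(n)[:,:,::-1]); m=camera_model(n)
    R=np.array(m["R"]);print(n,m["fx"],m["cx"],m["cy"],"C",-R.T@np.array(m["t"]),R.round(3).tolist())
print(camera_model("wrist"),robot.nose_length)
a=[cv2.imread(f"pics/{n}0.png") for n in("side","top")]
cv2.imwrite("pics/both.png",np.vstack(a)[:, :]) 
E
```

```text
pics
{'time': 0.0, 'q': [-1.196, 0.354, 1.634, -0.0, 1.155, -0.002], 'qd': [0.001, -0.002, -0.0, 0.001, -0.0, -0.0], 'joint_torque': [-0.005, -60.525, -34.207, -0.001, 0.009, -0.0], 'eef_pos': [0.23, -0.581, 0.404], 'tool_rot': [0.982, 0.187, -0.0, -0.001], 'force': [-0.579, 0.311, -0.211], 'torque': [-0.01, 0.04, 0.006], 'finger_force': 0.0, 'gripper_width': 0.085}
side 401.26686548671745 257.6880615730693 190.14830045353688 C [0.37931678 0.73602633 0.62142436] [[-0.975, -0.223, 0.016], [-0.133, 0.52, -0.844], [0.18, -0.825, -0.536]]
top 424.6549362535751 256.9922048925629 188.5643073746347 C [ 0.38427342 -0.10773431  1.27317968] [[-0.022, -0.999, -0.024], [-0.99, 0.025, -0.136], [0.136, 0.021, -0.99]]
{'fx': 345.4812854201048, 'fy': 345.4812854201048, 'cx': 258.9413375163204, 'cy': 192.65353011175694, 'mount': array([[-7.14062949e-04, -9.56562060e-01, -2.91527898e-01,
         7.37295653e-02],
       [ 9.99999721e-01, -6.19507450e-04, -4.16651125e-04,
         6.60221240e-04],
       [ 2.17948954e-04, -2.91528114e-01,  9.56562236e-01,
         3.01902672e-02],
       [ 0.00000000e+00,  0.00000000e+00,  0.00000000e+00,
         1.00000000e+00]])} 0.1734
```

View pics/side0.png

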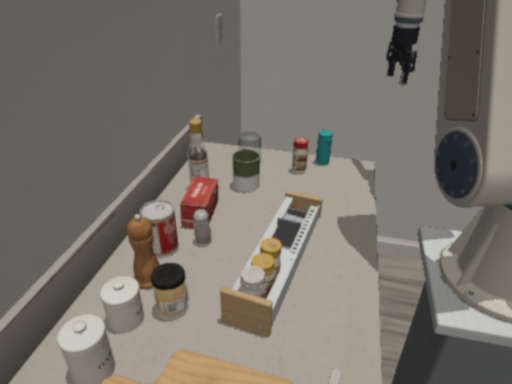

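View pics/top0.png

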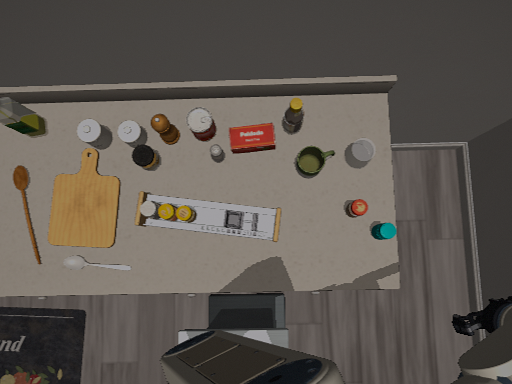

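The red-capped jar at top px (359,208) (side px (300,155)) is the one outside. The turquoise look-alike is at (384,231) and is not meant. The rail runs from about (141,208), the row's end, to (277,224). I'll confirm with an enlarged crop.

```bash
cat > h.py <<'E'
import numpy as np,cv2
from station import monitor, grab_frame, camera_model, robot
from scipy.spatial.transform import Rotation as Ro
def ray(n,u,v,s=None):
    m=camera_model(n); d=np.array([(u-m["cx"])/m["fx"],(v-m["cy"])/m["fy"],1.])
    if n=="wrist":
        M=np.array(m["mount"]); R=Ro.from_quat(s["tool_rot"]).as_matrix()
        return R@M[:3,3]+np.array(s["eef_pos"]), R@M[:3,:3]@d
    R=np.array(m["R"]); return -R.T@np.array(m["t"]), R.T@d
def onz(n,u,v,z,s=None):
    o,d=ray(n,u,v,s); return o+d*(z-o[2])/d[2]
def blob(im,lo,hi,box):
    h=cv2.cvtColor(im,cv2.COLOR_RGB2HSV); k=cv2.inRange(h,np.array(lo),np.array(hi)); z=np.zeros_like(k); a,b,c,d=box; z[b:d,a:c]=k[b:d,a:c]
    n,l,st,ce=cv2.connectedComponentsWithStats(z); i=1+np.argmax(st[1:,4]); return ce[i],st[i]
E
python3 - <<'E'
from h import *
t=cv2.imread("pics/top0.png")
a=cv2.resize(t[180:250,130:290],None,fx=5,fy=5,interpolation=cv2.INTER_CUBIC)
b=cv2.resize(t[185:245,330:410],None,fx=4,fy=4,interpolation=cv2.INTER_CUBIC)
c=np.zeros((600,800,3),np.uint8);c[:350]=a;c[355:595,:320]=b
s=cv2.imread("pics/side0.png")[125:185,280:345];s=cv2.resize(s,None,fx=4,fy=4);c[355:595,400:660]=s
cv2.imwrite("pics/crop1.png",c)
E
```

```text
(no output)
```

View pics/crop1.png

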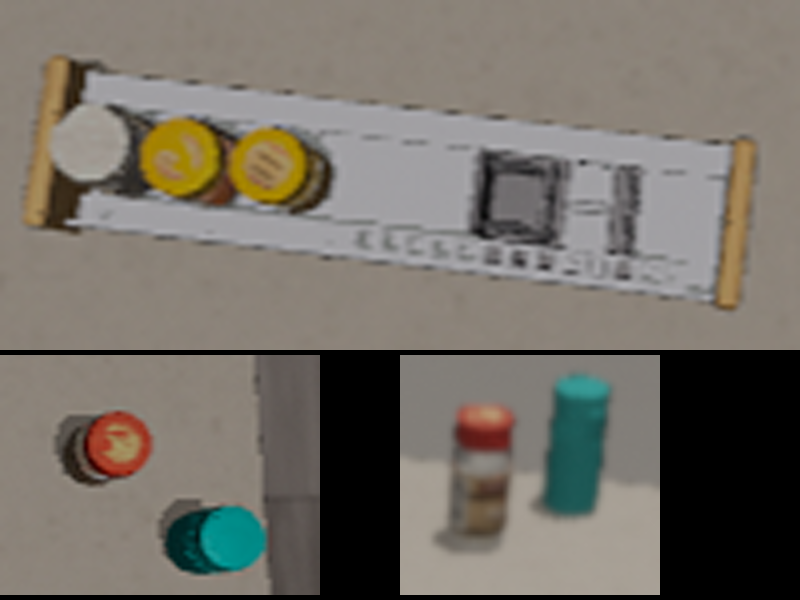

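The crop confirms it: red-capped glass jar with label at top px (359.5,207.2). The turquoise cylinder is plain and not meant. The dark square (crop (520,195), px (234,219)) looks like the thumb well.

```bash
python3 - <<'E'
from h import *
t=cv2.imread("pics/top0.png")[:,:,::-1]; s=cv2.imread("pics/side0.png")[:,:,::-1]
A=onz("top",139.4,208.2,.086);B=onz("top",277.2,224.6,.086);print("blocks",A.round(3),B.round(3),np.linalg.norm(A-B))
y=(A-B)/np.linalg.norm(A-B); print("yaw of rail (y axis vs world y)",np.degrees(np.arctan2(-y[0],y[1])))
c,st=blob(t,(0,120,90),(15,255,255),(335,190,375,225));print(c,st);print("red",onz("top",c[0],c[1],.106).round(3))
c,st=blob(s,(0,120,90),(15,255,255),(285,130,315,175));print(c,st)
o1,d1=ray("top",359.3,207.3);o2,d2=ray("side",*c)
k=np.linalg.lstsq(np.c_[d1,-d2],o2-o1,rcond=None)[0];print(o1+d1*k[0],o2+d2*k[1])
for n,u,v,z in[("white",130+90/5,180+145/5,.109),("oc1",130+180/5,180+159/5,.1),("oc2",130+268/5,180+165/5,.1),("well",234,219,.04),("mug",310,160,.1),("glass",361,151,.09),("turq",386,231,.1)]:print(n,onz("top",u,v,z).round(3))
cv2.imwrite("pics/crop2.png",cv2.resize(s[190:335,215:330],None,fx=4.1,fy=4.1,interpolation=cv2.INTER_CUBIC)[:,:,::-1])
E
```

```text
blocks [0.5   0.251 0.086] [ 0.445 -0.137  0.086] 0.39130060362093205
yaw of rail (y axis vs world y) -8.09065010873838
[359.11656442 206.5398773 ] [352 199  16  16 163]
red [ 0.488 -0.362  0.106]
[300.87155963 143.41284404] [295 138  13  11 109]
[ 0.48725202 -0.36510958  0.09282648] [ 0.48887207 -0.36500531  0.09294508]
white [0.495 0.22  0.109]
oc1 [0.487 0.172 0.1  ]
oc2 [0.482 0.123 0.1  ]
well [ 0.466 -0.013  0.04 ]
mug [ 0.623 -0.233  0.1  ]
glass [ 0.647 -0.379  0.09 ]
turq [ 0.42  -0.433  0.1  ]
```

View pics/crop2.png

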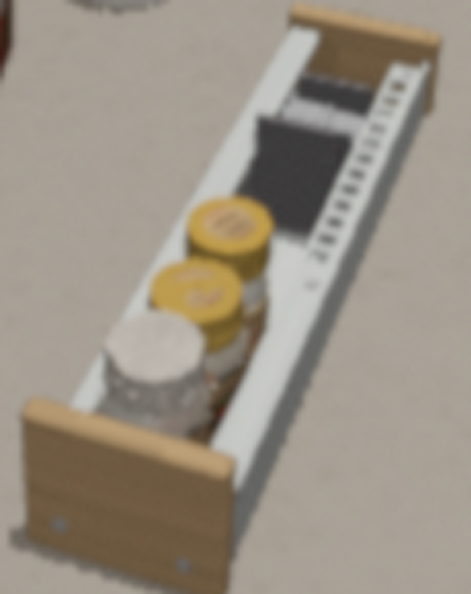

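```bash
python3 - <<'E'
from h import *
A=np.array([.5,.251]);y=np.array([.055,.388]);y/=np.linalg.norm(y);x=np.array([y[1],-y[0]])
B=np.array([.445,-.137]);O=(A+B)/2
def r(p):return (1e3*np.array([(p[:2]-O)@x,(p[:2]-O)@y])).round(1)
print("O",O)
for n,u,v,z in[("sideplateL",278.4,219.3,.082),("sideplateR",300.9,226.1,.082),("plate bottom R",215+305/4.1,190+240/4.1,0.0)]:
  p=onz("side",u,v,z);print(n,p.round(3),r(p))
for n,u,v,z in[("sqL",130+475/5,180+195/5,.05),("sqR",130+562/5,180+197/5,.05),("dark2",130+625/5,180+210/5,.05),("white",130+90/5,180+145/5,.109),("oc1",130+180/5,180+159/5,.1),("oc2",130+268/5,180+165/5,.1),("s1",130+365/5,180+240/5,.048),("s10",130+598/5,180+268/5,.048)]:
  p=onz("top",u,v,z);print(n,p.round(3),r(p))
E
```

```text
O [0.4725 0.057 ]
sideplateL [0.488 0.015 0.082] [ 21.  -39.9]
sideplateR [0.435 0.027 0.082] [-32.9 -34.9]
plate bottom R [0.458 0.012 0.   ] [ -7.8 -46.6]
sqL [0.466 0.013 0.05 ] [  0.1 -44.8]
sqR [ 0.464 -0.038  0.05 ] [  4.9 -94.9]
dark2 [ 0.456 -0.074  0.05 ] [   1.7 -131.8]
white [0.495 0.22  0.109] [ -0.6 164.5]
oc1 [0.487 0.172 0.1  ] [ -2.  115.8]
oc2 [0.482 0.123 0.1  ] [ 0.5 66.5]
s1 [0.442 0.077 0.048] [-33.   15.2]
s10 [ 0.423 -0.058  0.048] [ -33.  -120.3]
```

```bash
python3 -m jog '[17,41,0,0,0,0.075,1, 17,41,0,0,0,0.075,1, 17,41,0,0,0,0.075,1, 17,41,0,0,0,0.075,1, 17,41,0,0,0,0.075,1, 17,41,0,0,0,0.075,1, 17,41,0,0,0,0.075,1]' && python3 -m jog '[17,41,0,0,0,0.075,1, 17,41,0,0,0,0.075,1, 17,41,0,0,0,0.075,1, 17,41,0,0,0,0.075,1, 17,41,0,0,0,0.075,1, 17,41,0,0,0,0.075,1, 17,41,0,0,0,0.075,1, 0,0,0,0,0,0,1, 0,0,0,0,0,0,1]'; python3 - <<'E'
from h import *
s=monitor.sense(); im=grab_frame("wrist"); import json
json.dump({k:np.array(s[k]).tolist() for k in("eef_pos","tool_rot")},open("w1.json","w"));cv2.imwrite("pics/w1.png",im[:,:,::-1])
print(s["eef_pos"],Ro.from_quat(s["tool_rot"]).as_matrix().round(3).tolist(),s["q"])
E
```

```text
time: 0.8
eef_pos: [0.3491, -0.2924, 0.4045]
tool_rot: [0.899, 0.437, 0.0, -0.0]
force: [0.1, 0.0, 0.7]
gripper_width: 0.0853
finger_force: 0.0
time: 1.7
eef_pos: [0.4679, -0.0063, 0.4043]
tool_rot: [0.755, 0.655, -0.0, -0.0]
force: [0.3, -0.0, -0.7]
gripper_width: 0.0852
finger_force: 0.0
[ 0.46793317 -0.0062734   0.40433643] [[0.141, 0.99, -0.001], [0.99, -0.141, -0.0], [-0.0, -0.001, -1.0]] [-1.65233068e-02  1.06219263e-01  1.95706328e+00 -2.75338642e-04
  1.07922190e+00  1.25397083e-01]
```

View pics/w1.png

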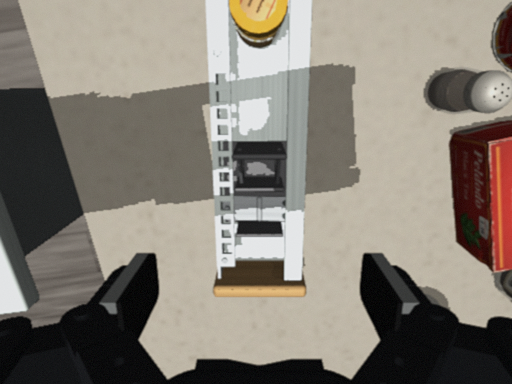

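Wrist view: image up is rail +y and the strip is on the left. The stop's front plate is near (258,150), and the light tongue with its vertical ridge is near (260,208), between dark walls at about 188 and 228. I'll enlarge it.

```bash
python3 - <<'E'
import cv2
i=cv2.imread("pics/w1.png")[130:270,205:315];cv2.imwrite("pics/crop3.png",cv2.resize(i,None,fx=4.2,fy=4.2,interpolation=cv2.INTER_CUBIC))
E
```

```text
(no output)
```

View pics/crop3.png

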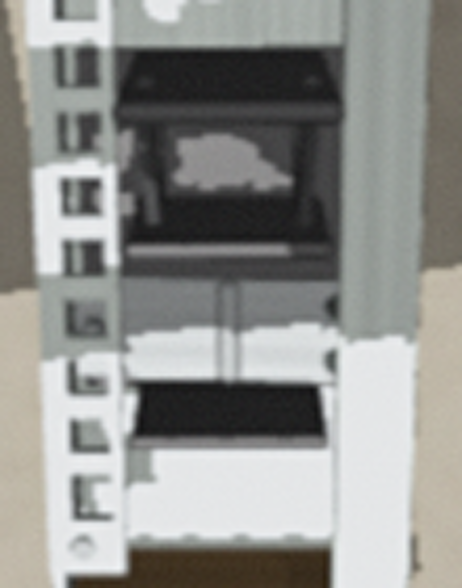

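```bash
python3 - <<'E'
from h import *; import json
s=json.load(open("w1.json"))
y=np.array([.055,.388]);y/=np.linalg.norm(y);x=np.array([y[1],-y[0]]);O=np.array([.4725,.057])
def g(n,u,v,z):
  p=onz("wrist",205+u/4.2,130+v/4.2,z,s);print(n,p.round(4),1e3*np.round([(p[:2]-O)@x,(p[:2]-O)@y],4))
g("ridge",230,331,.045);g("ridge top",230,280,.045);g("ridge bot",230,382,.045)
g("front wall",230,277,.054);g("frontwall b",230,245,.054);g("back wall",230,438,.054);g("plate rim lo",230,122,.082);g("plate rim up",230,104,.082)
g("plateL",118,112,.082);g("plateR",342,112,.082)
for v in(12,65,130,195,257,318,377,435,495):g("slot",82,v,.048)
g("lipL in",128,400,.048);g("lipR in",335,400,.048);g("lipL in",112,60,.048);g("lipR in",340,60,.048);
g("block top L",205,0,0)
for u,v in((215,290),(305,290)):
  p=onz("wrist",u,v,.086,s);print("blk",p.round(4),1e3*np.round([(p[:2]-O)@x,(p[:2]-O)@y],4))
p=onz("wrist",258,10,.1,s);print("oc2",p.round(4),1e3*np.round([(p[:2]-O)@x,(p[:2]-O)@y],4))
E
```

```text
ridge [ 0.4619 -0.0498  0.045 ] [   4.5 -107.3]
ridge top [ 0.4637 -0.0371  0.045 ] [  4.5 -94.4]
ridge bot [ 0.46   -0.0629  0.045 ] [   4.5 -120.4]
front wall [ 0.4642 -0.0335  0.054 ] [  4.5 -90.8]
frontwall b [ 0.4653 -0.0259  0.054 ] [  4.5 -83.1]
back wall [ 0.4585 -0.0735  0.054 ] [   4.5 -131.2]
plate rim lo [0.4701 0.0081 0.082 ] [  4.5 -48.8]
plate rim up [0.4707 0.0118 0.082 ] [  4.5 -45. ]
plateL [0.4478 0.0134 0.082 ] [-18.3 -46.6]
plateR [0.493  0.0069 0.082 ] [ 27.4 -46.7]
slot [0.44   0.0307 0.048 ] [-28.5 -30.6]
slot [0.438 0.019 0.048] [-28.8 -42.5]
slot [0.4355 0.0043 0.048 ] [-29.3 -57.4]
slot [ 0.4328 -0.0108  0.048 ] [-29.8 -72.7]
slot [ 0.4303 -0.0256  0.048 ] [-30.2 -87.7]
slot [ 0.4277 -0.0405  0.048 ] [ -30.7 -102.9]
slot [ 0.4251 -0.0554  0.048 ] [ -31.1 -117.9]
slot [ 0.4225 -0.0703  0.048 ] [ -31.6 -133. ]
slot [ 0.4198 -0.0861  0.048 ] [ -32.1 -149.1]
lipL in [ 0.4351 -0.0628  0.048 ] [ -20.2 -123.9]
lipR in [ 0.4847 -0.0699  0.048 ] [  29.9 -123.9]
lipL in [0.4449 0.0191 0.048 ] [-22.  -41.4]
lipR in [0.4957 0.0118 0.048 ] [ 29.4 -41.5]
block top L [0.466  0.0239 0.    ] [ -1.8 -33.6]
blk [ 0.41   -0.1106  0.086 ] [ -38.3 -174.7]
blk [ 0.495  -0.1227  0.086 ] [  47.5 -174.8]
oc2 [0.4847 0.1189 0.1   ] [ 3.4 63. ]
```

```bash
python3 -m jog '[2,-40,0,0,0,0,1, 2,-40,0,0,0,0,1, 2,-40,0,0,0,0,1, 2,-40,0,0,0,0,1, 2,-40,-10,0,0,0,1, 2,-40,-20,0,0,0,1, 2,-40,-20,0,0,0,1, 3,-40,-20,0,0,0,1, 3,-37,-14,0,0,0,1, 0,0,0,0,0,0,1]' && python3 - <<'E'
from h import *
s=monitor.sense(); im=grab_frame("wrist");cv2.imwrite("pics/w2.png",im[:,:,::-1])
c,st=blob(im,(0,120,80),(15,255,255),(130,0,400,384));print(c,st)
m=cv2.inRange(cv2.cvtColor(im,cv2.COLOR_RGB2HSV),(0,90,60),(20,255,255))
print(s["eef_pos"],onz("wrist",st[0]+st[2]/2,st[1]+st[3]/2,.106,s),onz("wrist",c[0],c[1],.106,s))
E
```

```text
time: 2.75
eef_pos: [0.486, -0.3689, 0.3184]
tool_rot: [0.758, 0.652, -0.001, -0.001]
force: [1.0, -0.1, -0.0]
gripper_width: 0.0855
finger_force: 0.0
[265.96476025 208.58434431] [ 228  174   76   73 3462]
[ 0.48595096 -0.36893624  0.31842478] [ 0.49030514 -0.3620306   0.106     ] [ 0.49044928 -0.36090175  0.106     ]
```

View pics/w2.png

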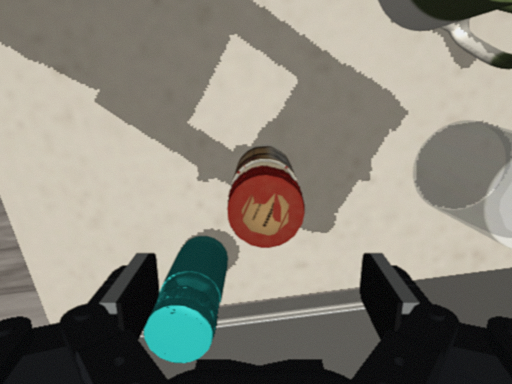

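The red cap is centred at (266,209), directly below the gripper, and the turquoise one at (180,332) is clear of the fingers. Descending to grip.

```bash
python3 -m jog '[3,6,-20,0,0,0,1, 0,0,-20,0,0,0,1, 0,0,-20,0,0,0,1, 0,0,-18,0,0,0,1, 0,0,0,0,0,0,0.3, 0,0,0,0,0,0,0.3, 0,0,0,0,0,0,0.3, 0,0,0,0,0,0,0.3]' 30 && python3 -m jog '[0,0,0,0,0,0,0.3, 0,0,0,0,0,0,0.3, 0,0,10,0,0,0,0.3, 0,0,40,0,0,0,0.3, 0,0,40,0,0,0,0.3, 0,0,0,0,0,0,0.3]'
```

```text
time: 3.6
eef_pos: [0.4912, -0.3584, 0.2442]
tool_rot: [0.756, 0.654, 0.0, 0.001]
force: [-1.8, 0.0, 5.0]
gripper_width: 0.0439
finger_force: 30.5
time: 4.2
eef_pos: [0.4926, -0.3593, 0.3391]
tool_rot: [0.756, 0.654, 0.001, 0.005]
force: [1.7, 0.3, -1.9]
gripper_width: 0.0441
finger_force: 31.2
```

```bash
python3 -m jog '[0,0,45,0,0,0,0.3, -2,46,0,0,0,0,0.3, -2,46,0,0,0,0,0.3, -2,46,0,0,0,0,0.3, -2,46,0,0,0,0,0.3, -2,46,0,0,0,0,0.3, -2,46,0,0,0,0,0.3, -2,46,0,0,0,0,0.3, -1,46,0,0,0,0,0.3, -1,46,0,0,0,0,0.3]' && python3 -m jog '[0,0,0,0,0,0,0.3, 0,0,0,0,0,0,0.3]' && python3 - <<'E'
from h import *
s=monitor.sense(); im=grab_frame("wrist");cv2.imwrite("pics/w3.png",im[:,:,::-1]);import json
json.dump({k:np.array(s[k]).tolist() for k in("eef_pos","tool_rot")},open("w3.json","w"))
print(s["eef_pos"])
E
```

```text
time: 5.2
eef_pos: [0.4743, 0.0576, 0.378]
tool_rot: [0.756, 0.654, 0.0, 0.0]
force: [1.2, -0.3, 0.1]
gripper_width: 0.0438
finger_force: 31.5
time: 5.4
eef_pos: [0.4747, 0.0568, 0.3777]
tool_rot: [0.755, 0.656, -0.0, 0.0]
force: [0.0, -0.4, -1.2]
gripper_width: 0.0436
finger_force: 31.4
[0.47467733 0.0568094  0.37772801]
```

View pics/w3.png

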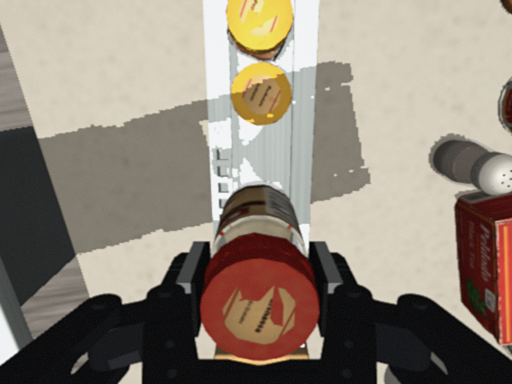

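The jar is held straight, cap at (260,300), and the ochre jars are at (261,93) and (260,18). I'll compute the lateral fit from these pixels.

```bash
python3 - <<'E'
from h import *; import json
s=json.load(open("w3.json"));R=Ro.from_quat(s["tool_rot"]).as_matrix();im=cv2.imread("pics/w3.png")[:,:,::-1];P=np.array(s["eef_pos"])
def g(n,u,v,z):
  p=onz("wrist",u,v,z,s);print(n,p.round(4),"tool x,y mm",(1e3*(R.T@(p-P))[:2]).round(1))
c,st=blob(im,(18,130,90),(32,255,255),(215,60,305,130));print(st);g("oc2",st[0]+st[2]/2,st[1]+st[3]/2,.1)
c,st=blob(im,(18,130,90),(32,255,255),(215,0,305,55));print(st);g("oc1",c[0],c[1],.1)
c,st=blob(im,(0,130,70),(10,255,255),(180,200,330,384));print(st);g("red",st[0]+st[2]/2,300,P[2]-.134)
g_=cv2.cvtColor(np.ascontiguousarray(im),cv2.COLOR_RGB2GRAY)
for v in(165,180):print(v,g_[v,198:324].tolist())
E
```

```text
[ 231   62   60   63 1784]
oc2 [0.4856 0.1253 0.1   ] tool x,y mm [69.5  1.2]
[ 227    0   66   54 2271]
oc1 [0.4908 0.1685 0.1   ] tool x,y mm [112.9   0.2]
[ 200  251  120  110 7293]
red [0.4752 0.0596 0.2437] tool x,y mm [2.9 0.1]
165 [127, 129, 129, 128, 127, 126, 125, 127, 126, 126, 122, 149, 223, 241, 223, 193, 188, 186, 184, 178, 177, 178, 181, 185, 184, 184, 183, 182, 185, 186, 185, 186, 184, 166, 170, 188, 191, 192, 189, 188, 186, 195, 227, 243, 246, 244, 244, 244, 245, 244, 244, 241, 223, 196, 189, 191, 192, 194, 194, 194, 192, 193, 192, 191, 188, 186, 185, 187, 190, 191, 191, 187, 188, 193, 195, 193, 190, 191, 194, 197, 195, 194, 189, 192, 195, 192, 186, 184, 186, 188, 189, 184, 160, 158, 175, 182, 185, 184, 181, 178, 176, 180, 179, 185, 187, 187, 185, 180, 180, 180, 180, 179, 180, 166, 137, 127, 126, 127, 129, 126, 129, 129, 126, 126, 126, 126]
180 [127, 129, 126, 125, 127, 126, 126, 129, 125, 125, 122, 123, 161, 229, 245, 245, 244, 244, 244, 244, 245, 246, 246, 245, 245, 245, 245, 245, 245, 245, 245, 245, 247, 245, 221, 184, 186, 187, 190, 186, 182, 193, 234, 245, 245, 244, 244, 245, 245, 245, 245, 243, 244, 243, 243, 239, 235, 232, 230, 228, 228, 230, 226, 218, 206, 188, 176, 176, 182, 196, 199, 193, 190, 189, 194, 189, 185, 187, 187, 190, 190, 189, 187, 191, 193, 189, 184, 182, 185, 187, 188, 169, 155, 165, 180, 183, 182, 183, 179, 178, 176, 178, 181, 184, 185, 184, 185, 179, 177, 178, 180, 180, 172, 139, 118, 123, 128, 128, 130, 129, 130, 128, 126, 129, 129, 130]
```

```bash
python3 -m jog '[1,0,-20,0,0,0,0.3, 0,0,-25,0,0,0,0.3, 0,0,-20,0,0,0,0.3, 0,0,-15,0,0,0,0.3, 0,0,0,0,0,0,0.3]' && python3 -m jog '[0,0,-12,0,0,0,0.3, 0,0,-12,0,0,0,0.3, 0,0,-10,0,0,0,0.3, 0,0,-8,0,0,0,0.3, 0,0,-6,0,0,0,0.3, 0,0,0,0,0,0,0.3]'
```

```text
time: 5.95
eef_pos: [0.4752, 0.0542, 0.2959]
tool_rot: [0.757, 0.654, -0.002, -0.001]
force: [-0.1, -0.3, -1.5]
gripper_width: 0.0438
finger_force: 31.4
time: 6.55
eef_pos: [0.4757, 0.0559, 0.2489]
tool_rot: [0.756, 0.654, -0.001, -0.0]
force: [0.0, 0.7, -0.5]
gripper_width: 0.0434
finger_force: 31.4
```

```bash
python3 -m jog '[0,0,-2,0,0,0,0.3, 0,0,-2,0,0,0,0.3, 0,0,0,0,0,0,0.3]' && python3 -m jog '[0,0,-2,0,0,0,0.3, 0,0,0,0,0,0,0.3, 0,0,0,0,0,0,0.3]'
```

```text
time: 6.85
eef_pos: [0.476, 0.0559, 0.2457]
tool_rot: [0.756, 0.654, 0.0, 0.0]
force: [0.1, 0.2, -1.4]
gripper_width: 0.0436
finger_force: 31.4
time: 7.15
eef_pos: [0.4762, 0.0559, 0.2442]
tool_rot: [0.756, 0.654, 0.0, 0.0]
force: [-0.7, 0.2, 5.4]
gripper_width: 0.0435
finger_force: 31.8
```

```bash
python3 -m jog '[0,0,0,0,0,0,0.75, 0,0,0,0,0,0,0.8, 0,0,0,0,0,0,0.9, 0,0,0,0,0,0,0.9, 0,0,20,0,0,0,0.9, 0,0,40,0,0,0,0.9, 0,0,40,0,0,0,0.9, 0,0,0,0,0,0,0.9]' && python3 - <<'E'
from h import *
s=monitor.sense(); im=grab_frame("wrist");cv2.imwrite("pics/w4.png",im[:,:,::-1]);import json
json.dump({k:np.array(s[k]).tolist() for k in("eef_pos","tool_rot")},open("w4.json","w"))
print(s["eef_pos"])
E
```

```text
time: 7.95
eef_pos: [0.4777, 0.056, 0.3483]
tool_rot: [0.756, 0.654, 0.003, 0.002]
force: [0.3, 0.3, 0.0]
gripper_width: 0.0767
finger_force: 0.0
[0.47772085 0.05604677 0.34829592]
```

View pics/w4.png

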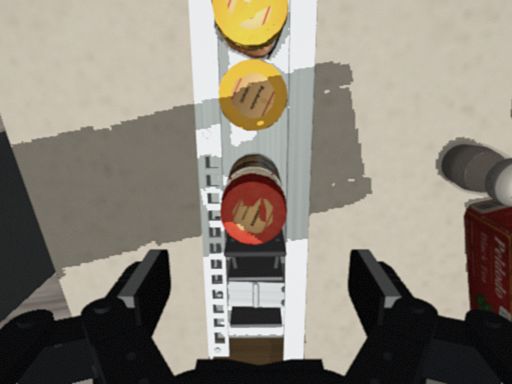

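The red jar stands upright in the rail between the ochre jar (253,95) and the stop plate (cap at (254,210), plate edge at about row 243). Now shut the fingers and go above the tongue ridge (255,293).

```bash
python3 -m jog '[-4,-26,0,0,0,0,0, -4,-26,0,0,0,0,0, -4,-27,0,0,0,0,0, -4,-27,0,0,0,0,0, 0,0,-20,0,0,0,0, 0,0,-20,0,0,0,0, 0,0,-20,0,0,0,0, 0,0,0,0,0,0,0]' 20 && python3 - <<'E'
from h import *; import json
s=json.load(open("w4.json"))
for v in(283,293,305): print(onz("wrist",255,v,.045,s).round(4))
s=monitor.sense(); im=grab_frame("wrist")[200:384,140:380];cv2.imwrite("pics/w5.png",cv2.resize(im,None,fx=3,fy=3)[:,:,::-1])
print(s["eef_pos"],s["gripper_width"])
E
```

```text
time: 8.8
eef_pos: [0.4583, -0.0501, 0.2806]
tool_rot: [0.756, 0.654, -0.002, -0.002]
force: [-0.4, 0.8, 0.4]
gripper_width: -0.0001
finger_force: 0.0
[ 0.4628 -0.0365  0.045 ]
[ 0.4613 -0.0467  0.045 ]
[ 0.4594 -0.0591  0.045 ]
[ 0.45829868 -0.05010933  0.28055614] -8.875726541220918e-05
```

View pics/w5.png

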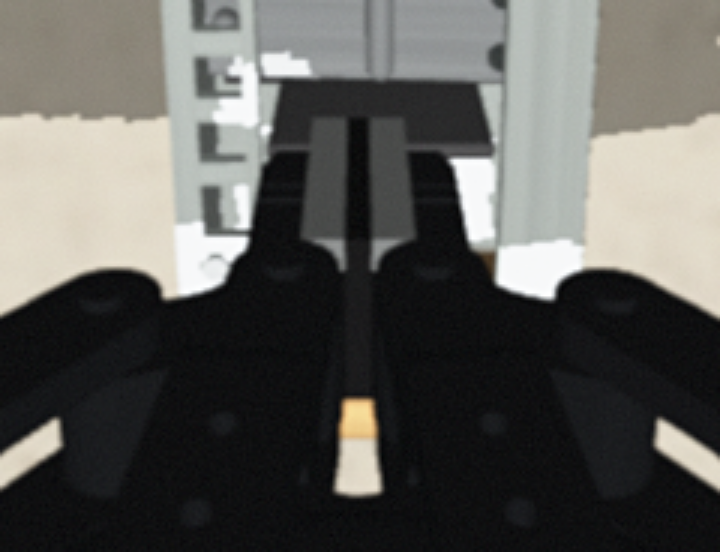

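```bash
python3 - <<'E'
from h import *
s=monitor.sense();R=Ro.from_quat(s["tool_rot"]).as_matrix();P=np.array(s["eef_pos"])
for n,u,v,z in(("ridge end",266.3,226,.045),("ridge up",266,201,.045),("lipL",140+250/3,226,.048),("lipR",140+508/3,226,.048),("tips",140+358/3,200+118/3,P[2]-.173),("backwall",266,200+152/3,.054)):
  p=onz("wrist",u,v,z,s);print(n,p.round(4),(1e3*(R.T@(p-P))[:2]).round(1))
print(P,s["force"])
E
```

```text
ridge end [ 0.4606 -0.0625  0.045 ] [-12.    4.5]
ridge up [ 0.4628 -0.0456  0.045 ] [5.  4.2]
lipL [ 0.4337 -0.0573  0.048 ] [-10.8 -22.9]
lipR [ 0.4878 -0.0651  0.048 ] [-10.7  31.7]
tips [ 0.4593 -0.0421  0.1089] [ 8.  -0.1]
backwall [ 0.4585 -0.0753  0.054 ] [-25.    4.2]
[ 0.45895467 -0.05008143  0.28193609] [-0.10579611 -0.25414332  0.5266966 ]
```

```bash
python3 -m jog '[5,0,-15,0,0,0,0, 0,0,-15,0,0,0,0, 0,0,-12,0,0,0,0, 0,0,-8,0,0,0,0, 0,0,-4,0,0,0,0, 0,0,0,0,0,0,0]' && python3 -m jog '[0,0,-2,0,0,0,0, 0,0,-2,0,0,0,0, 0,0,-2,0,0,0,0, 0,0,0,0,0,0,0, 0,0,0,0,0,0,0]'
```

```text
time: 9.45
eef_pos: [0.4649, -0.0501, 0.2295]
tool_rot: [0.756, 0.654, -0.0, -0.0]
force: [0.1, 0.3, 0.2]
gripper_width: 0.0004
finger_force: 0.0
time: 9.95
eef_pos: [0.465, -0.0502, 0.2237]
tool_rot: [0.756, 0.654, 0.0, -0.0]
force: [-0.4, -0.4, -0.7]
gripper_width: -0.0001
finger_force: 0.0
```

```bash
python3 -m jog '[-1,0,-2,0,0,0,0, 0,0,-2,0,0,0,0, 0,0,0,0,0,0,0, 0,0,0,0,0,0,0]' && python3 -m jog '[0,0,-1,0,0,0,0, 0,0,0,0,0,0,0, 0,0,0,0,0,0,0]'&& python3 -m jog '[0,0,-1,0,0,0,0, 0,0,0,0,0,0,0, 0,0,0,0,0,0,0]'
```

```text
time: 10.35
eef_pos: [0.4639, -0.0501, 0.2196]
tool_rot: [0.756, 0.654, -0.0, -0.0]
force: [0.4, -0.1, 0.0]
gripper_width: -0.0002
finger_force: 0.0
time: 10.65
eef_pos: [0.464, -0.0502, 0.2187]
tool_rot: [0.756, 0.654, -0.0, 0.0]
force: [0.4, -0.6, -0.0]
gripper_width: -0.0002
finger_force: 0.0
time: 10.95
eef_pos: [0.464, -0.0502, 0.2177]
tool_rot: [0.756, 0.654, -0.0, -0.0]
force: [-0.2, -0.2, 0.0]
gripper_width: -0.0
finger_force: 0.0
```

```bash
python3 -m jog '[0,0,-1,0,0,0,0, 0,0,0,0,0,0,0, 0,0,0,0,0,0,0]' && python3 -m jog '[0,0,-1,0,0,0,0, 0,0,0,0,0,0,0, 0,0,0,0,0,0,0]'
```

```text
time: 11.25
eef_pos: [0.464, -0.0502, 0.2169]
tool_rot: [0.756, 0.654, 0.0, 0.0]
force: [-1.4, 0.0, 4.5]
gripper_width: -0.0001
finger_force: 2.4
time: 11.55
eef_pos: [0.464, -0.0502, 0.216]
tool_rot: [0.756, 0.654, 0.0, 0.0]
force: [-2.3, 0.4, 7.0]
gripper_width: 0.0002
finger_force: 3.3
```

```bash
python3 - <<'E'
from station import monitor
s=monitor.sense();print(s["eef_pos"],s["force"])
E
```

```text
[ 0.4640243  -0.05018835  0.2159534 ] [-2.28747269  0.3950838   7.04257102]
```

```bash
python3 -m jog '[0.2,1.5,-0.3,0,0,0,0, 0.3,2,0,0,0,0,0, 0.3,2,0,0,0,0,0, 0.3,2,0,0,0,0,0, 0,0,0,0,0,0,0]' && python3 -m jog '[0.3,2,0,0,0,0,0, 0.3,2,0,0,0,0,0, 0.3,2,0,0,0,0,0, 0.2,2,0,0,0,0,0, 0,0,0,0,0,0,0]'
```

```text
time: 12.05
eef_pos: [0.4651, -0.0425, 0.2157]
tool_rot: [0.756, 0.654, 0.0, 0.0]
force: [-1.2, 1.4, 7.4]
gripper_width: 0.0001
finger_force: 3.5
time: 12.55
eef_pos: [0.4662, -0.0345, 0.2157]
tool_rot: [0.756, 0.654, 0.0, 0.0]
force: [-1.1, 0.7, 7.6]
gripper_width: 0.0001
finger_force: 3.5
```

```bash
python3 -m jog '[0.3,2,0,0,0,0,0, 0.3,2,0,0,0,0,0, 0.3,2,0,0,0,0,0, 0.3,2,0,0,0,0,0, 0.2,2,0,0,0,0,0, 0.3,2,0,0,0,0,0, 0,0,0,0,0,0,0]' && python3 - <<'E'
from h import *
s=monitor.sense(); im=grab_frame("wrist")[:,130:390];cv2.imwrite("pics/w6.png",cv2.resize(im,None,fx=1.5,fy=1.5)[:,:,::-1])
print(s["force"])
E
```

```text
time: 13.25
eef_pos: [0.4679, -0.0226, 0.2157]
tool_rot: [0.756, 0.654, 0.0, 0.0]
force: [-1.8, 0.3, 7.5]
gripper_width: 0.0
finger_force: 3.5
[-1.80163307  0.2890591   7.53861628]
```

View pics/w6.png

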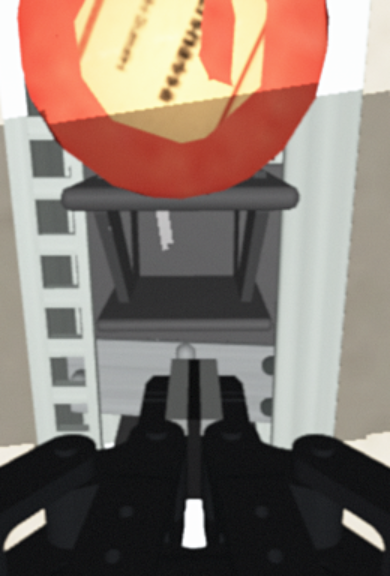

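Image w6 shows the finger still in the middle of the tongue, its front at (193,360), with the ridge end at (187,350) and the well wall at row 325. So the stop follows by friction. The red jar touches the plate. That was the last picture; I'll work by numbers from here.

```bash
python3 -m jog '[0.3,2,0,0,0,0,0, 0.3,2,0,0,0,0,0, 0.3,2,0,0,0,0,0, 0.3,2,0,0,0,0,0, 0.2,2,0,0,0,0,0, 0.3,2,0,0,0,0,0, 0,0,0,0,0,0,0]' && python3 -m jog '[0.3,2,0,0,0,0,0, 0.3,2,0,0,0,0,0, 0.2,2,0,0,0,0,0, 0,0,0,0,0,0,0]'  && python3 -m jog '[0.3,2,0,0,0,0,0, 0.3,2,0,0,0,0,0, 0,0,0,0,0,0,0]'
```

```text
time: 14.0
eef_pos: [0.4696, -0.0106, 0.2157]
tool_rot: [0.756, 0.654, 0.0, 0.0]
force: [-2.3, -0.5, 6.8]
gripper_width: 0.0
finger_force: 3.5
time: 14.4
eef_pos: [0.4704, -0.0046, 0.2157]
tool_rot: [0.756, 0.654, 0.0, 0.0]
force: [-1.9, -0.1, 7.3]
gripper_width: 0.0001
finger_force: 3.5
time: 14.7
eef_pos: [0.471, -0.0006, 0.2157]
tool_rot: [0.756, 0.654, -0.0, 0.0]
force: [-1.9, -0.4, 7.6]
gripper_width: 0.0001
finger_force: 3.6
```

```bash
cat > look.py <<'E'
from h import *
s=monitor.sense(); im=grab_frame("wrist");g=cv2.cvtColor(im,cv2.COLOR_RGB2GRAY)
c,st=blob(im,(0,120,70),(12,255,255),(130,0,400,200));print("red",st,"f",np.round(s["force"],1))
print("col252 rows190-245",g[190:246:1,230].tolist())
np.save(f"w_{s['time']:.2f}.npy",im)
E
python3 - <<'E'
import cv2,numpy as np
i=cv2.imread("pics/w6.png");print(i.shape);g=cv2.cvtColor(i,cv2.COLOR_BGR2GRAY);print(g[285:369:3,150].tolist()[:28]);r=cv2.inRange(cv2.cvtColor(i,cv2.COLOR_BGR2HSV),(0,120,70),(12,255,255));print(np.where(r[:300].any(1))[0].max()/1.5)
E
python3 look.py
```

```text
(576, 390, 3)
[47, 47, 48, 46, 48, 48, 47, 47, 48, 48, 50, 57, 85, 100, 94, 79, 96, 94, 92, 149, 171, 171, 176, 172, 172, 171, 171, 170]
132.0
red [  152     0   206   134 12746] f [-1.9 -0.4  7.6]
col252 rows190-245 [49, 46, 49, 47, 49, 45, 46, 50, 48, 48, 49, 47, 47, 47, 48, 50, 47, 51, 45, 50, 47, 49, 54, 70, 85, 93, 98, 99, 93, 83, 79, 89, 93, 97, 96, 92, 88, 111, 156, 172, 171, 168, 172, 173, 174, 170, 171, 169, 169, 172, 171, 171, 168, 172, 167, 164]
```

```bash
for i in 1 2 3; do python3 -m jog '[0.2,1,0,0,0,0,0, 0.2,1,0,0,0,0,0, 0,0,0,0,0,0,0]' | grep -E "eef|^force"; done; python3 look.py
```

```text
eef_pos: [0.4713, 0.0013, 0.2157]
force: [-2.1, -1.5, 6.8]
eef_pos: [0.4716, 0.0033, 0.2156]
force: [-2.4, -1.3, 7.3]
eef_pos: [0.4719, 0.0052, 0.2156]
force: [-2.2, -2.6, 7.8]
red [  150     0   207   135 12841] f [-2.2 -2.6  7.8]
col252 rows190-245 [43, 45, 48, 47, 47, 46, 46, 45, 48, 46, 43, 45, 49, 47, 49, 46, 49, 50, 50, 47, 49, 46, 50, 64, 80, 91, 96, 96, 93, 84, 80, 79, 89, 93, 93, 90, 88, 101, 150, 167, 169, 168, 170, 168, 174, 171, 169, 169, 168, 169, 170, 170, 169, 171, 167, 164]
```

```bash
for i in 1 2; do python3 -m jog '[0.2,1,0,0,0,0,0, 0.2,1,0,0,0,0,0, 0,0,0,0,0,0,0]' | grep -E "eef|^force"; done; python3 look.py; python3 - <<'E'
from h import *
t=grab_frame("top")[:,:,::-1];cv2.imwrite("pics/t2.png",t)
t=t[:,:,::-1].copy()
h=cv2.inRange(cv2.cvtColor(t,cv2.COLOR_RGB2HSV),(15,110,80),(35,255,255));h[:200]=0;h[235:]=0
n,l,st,ce=cv2.connectedComponentsWithStats(h);print([(s.tolist(),c.round(1).tolist()) for s,c in zip(st,ce) if s[4]>30])
E
```

```text
eef_pos: [0.4725, 0.0071, 0.2157]
force: [-2.3, -2.3, 7.6]
eef_pos: [0.473, 0.0091, 0.2157]
force: [-1.1, -3.2, 7.5]
red [  150     0   202   152 15700] f [-1.1 -3.2  7.5]
col252 rows190-245 [91, 63, 49, 46, 49, 46, 49, 48, 47, 47, 49, 48, 45, 46, 47, 45, 48, 48, 47, 45, 46, 48, 48, 50, 48, 48, 51, 49, 48, 48, 52, 54, 69, 83, 94, 99, 99, 95, 86, 80, 82, 93, 93, 95, 93, 110, 153, 172, 172, 169, 172, 172, 173, 172, 169, 172]
[([0, 0, 512, 384, 193815], [257.8, 191.1]), ([23, 200, 10, 35, 82], [27.5, 217.6]), ([48, 200, 70, 35, 2315], [83.0, 217.0]), ([135, 200, 8, 25, 89], [138.0, 212.9]), ([156, 203, 17, 16, 200], [164.2, 210.5]), ([274, 208, 7, 27, 107], [277.1, 221.2])]
```

```bash
python3 - <<'E'
from h import *; import glob
f=sorted(glob.glob("w_*.npy"),key=lambda f:float(f[2:-4]))[-1];im=np.load(f);g=cv2.cvtColor(im,cv2.COLOR_RGB2GRAY)
for x in (167,171,175):print(x,g[60:300:2,x].tolist())
for x in (190,230):print(x,g[110:160,x].tolist())
E
```

```text
167 [150, 153, 152, 153, 155, 153, 153, 151, 152, 151, 152, 149, 152, 154, 153, 153, 149, 90, 92, 94, 92, 68, 46, 64, 89, 97, 98, 95, 98, 97, 95, 116, 210, 218, 216, 220, 221, 217, 213, 128, 94, 96, 95, 94, 96, 96, 96, 96, 97, 96, 121, 208, 216, 214, 217, 216, 213, 185, 93, 94, 95, 97, 94, 94, 98, 96, 97, 113, 136, 214, 214, 215, 217, 213, 205, 116, 96, 97, 96, 98, 96, 98, 99, 104, 111, 182, 213, 213, 215, 214, 211, 136, 94, 99, 97, 98, 98, 98, 101, 113, 117, 201, 214, 213, 216, 212, 182, 92, 91, 89, 91, 90, 94, 95, 110, 102, 24, 17, 19, 18]
171 [158, 156, 158, 156, 157, 154, 153, 152, 152, 151, 153, 154, 153, 157, 158, 160, 123, 94, 94, 92, 93, 93, 91, 90, 78, 61, 108, 143, 144, 127, 119, 119, 209, 218, 218, 219, 221, 215, 212, 125, 70, 80, 83, 83, 78, 70, 88, 98, 97, 97, 120, 210, 216, 217, 218, 216, 212, 187, 94, 96, 95, 95, 96, 94, 94, 94, 95, 109, 137, 215, 214, 214, 217, 213, 204, 104, 94, 94, 94, 96, 95, 96, 92, 100, 113, 183, 215, 213, 215, 215, 212, 138, 91, 94, 92, 97, 93, 96, 94, 112, 118, 201, 212, 213, 216, 211, 182, 96, 96, 96, 96, 96, 93, 103, 116, 54, 17, 19, 13, 13]

[... 278 characters left out ...]
8, 103, 101, 96, 96, 91, 92, 93, 94, 105, 153, 214, 215, 215, 218, 212, 204, 105, 97, 95, 96, 97, 95, 95, 95, 99, 114, 180, 215, 211, 215, 215, 210, 183, 171, 169, 173, 167, 164, 166, 163, 123, 116, 203, 212, 214, 215, 212, 184, 114, 110, 107, 100, 93, 94, 105, 112, 30, 18, 21, 21, 17]
190 [93, 94, 93, 91, 92, 92, 92, 92, 92, 90, 89, 92, 90, 90, 92, 88, 88, 89, 81, 56, 46, 45, 46, 46, 48, 49, 46, 49, 60, 67, 79, 85, 88, 94, 94, 99, 96, 92, 88, 81, 82, 76, 69, 64, 87, 95, 97, 96, 97, 95]
230 [95, 92, 93, 93, 93, 92, 90, 91, 88, 89, 89, 91, 92, 92, 95, 95, 94, 94, 93, 97, 98, 96, 99, 95, 95, 97, 95, 93, 91, 92, 90, 88, 88, 88, 85, 86, 82, 77, 73, 75, 80, 73, 67, 87, 143, 163, 153, 116, 97, 98]
```

```bash
python3 - <<'E'
from h import *
s=monitor.sense();R=Ro.from_quat(s["tool_rot"]).as_matrix();P=np.array(s["eef_pos"])
X=lambda u,v,z:(1e3*(R.T@(onz("wrist",u,v,z,s)-P))[0]).round(1)
print("slots",[(X(171,a,.048),X(171,b,.048)) for a,b in((138,161.5),(175,197.5),(209,229.5),(242,261))])
print("face",X(190,138.5,.082),"rim back",X(190,152.5,.082),"frontwall inner",X(230,235,.054),X(230,228,.054),X(230,222,.054), "wallback",X(230,235,.045))
E
```

```text
slots [(np.float64(54.3), np.float64(44.8)), (np.float64(39.2), np.float64(29.5)), (np.float64(24.4), np.float64(15.0)), (np.float64(9.2), np.float64(-0.0))]
face 58.9 rim back 54.6 frontwall inner 15.1 18.2 20.9 wallback 11.1
```

The row is closed: the finger slipped about 4 mm ahead of the stop. The peg is about 5 mm past slot centre -10.4 (tool x), so I drag back 5.3 mm with the tongue held, then lift slowly.

```bash
python3 -m jog '[-0.2,-1.5,0,0,0,0,0, -0.2,-1.5,0,0,0,0,0, -0.2,-1.5,0,0,0,0,0, -0.1,-0.8,0,0,0,0,0, 0,0,0,0,0,0,0, 0,0,0,0,0,0,0]'| grep -E "eef|^force"; for i in 1 2 3; do python3 -m jog '[0,0,0.8,0,0,0,0, 0,0,0,0,0,0,0, 0,0,0,0,0,0,0]' | grep -E "eef|^force"; done; python3 look.py; python3 - <<'E'
from h import *
s=monitor.sense();R=Ro.from_quat(s["tool_rot"]).as_matrix();P=np.array(s["eef_pos"]);im=grab_frame("wrist");g=cv2.cvtColor(im,cv2.COLOR_RGB2GRAY)
print(g[90:160,190].tolist());print(g[200:300:2,171].tolist())
E
```

```text
eef_pos: [0.4724, 0.0041, 0.2157]
force: [-1.7, 0.0, 6.8]
eef_pos: [0.4724, 0.0041, 0.2165]
force: [-1.5, 0.4, 6.0]
eef_pos: [0.4724, 0.004, 0.2171]
force: [-0.7, 1.2, 5.8]
eef_pos: [0.4724, 0.0041, 0.2178]
force: [-0.1, 0.6, 3.8]
red [  150     0   200   131 12122] f [-0.1  0.6  3.8]
col252 rows190-245 [51, 48, 47, 46, 45, 47, 44, 48, 44, 47, 47, 48, 46, 45, 46, 45, 46, 47, 46, 42, 49, 47, 49, 48, 50, 50, 46, 46, 50, 60, 76, 90, 96, 99, 95, 90, 83, 82, 89, 95, 93, 93, 92, 91, 87, 109, 155, 170, 171, 170, 171, 171, 172, 171, 172, 166]
[152, 153, 154, 146, 115, 92, 88, 90, 89, 89, 90, 89, 86, 88, 82, 88, 122, 174, 210, 220, 221, 219, 218, 219, 224, 214, 158, 96, 84, 95, 96, 97, 97, 98, 98, 96, 92, 70, 50, 46, 48, 42, 46, 44, 46, 49, 55, 66, 76, 81, 87, 91, 96, 96, 92, 92, 88, 80, 79, 74, 67, 66, 83, 98, 96, 97, 97, 95, 94, 95]
[93, 93, 93, 91, 93, 92, 93, 102, 115, 201, 211, 212, 213, 213, 203, 111, 91, 100, 153, 150, 140, 139, 131, 116, 122, 202, 210, 211, 213, 207, 167, 93, 92, 90, 91, 92, 93, 99, 115, 119, 200, 210, 211, 212, 207, 95, 13, 18, 20, 22]
```

The force is still 3.8 N at a height where it was zero when the peg was under a bar, so the peg is entering the slot. I'll keep lifting.

```bash
for i in 1 2 3 4; do python3 -m jog '[0,0,0.6,0,0,0,0, 0,0,0,0,0,0,0, 0,0,0,0,0,0,0]' | grep -E "eef|^force"; done
```

```text
eef_pos: [0.4723, 0.004, 0.2184]
force: [1.0, 0.4, 3.9]
eef_pos: [0.4723, 0.004, 0.219]
force: [1.6, 0.2, 1.7]
eef_pos: [0.4719, 0.004, 0.2194]
force: [0.4, 0.3, 0.4]
eef_pos: [0.4722, 0.004, 0.2201]
force: [0.2, -0.2, 1.0]
```

```bash
python3 -m jog '[0,0,5,0,0,0,0, 0,0,20,0,0,0,0, 0,0,40,0,0,0,0, 0,-20,40,0,0,0,0, 0,-40,30,0,0,0,0, 0,-40,0,0,0,0,0, 0,0,0,0,0,0,0, 0,0,0,0,0,0,0]' && python3 - <<'E'
from h import *
s=monitor.sense();im=grab_frame("wrist");hs=cv2.cvtColor(im,cv2.COLOR_RGB2HSV);g=cv2.cvtColor(im,cv2.COLOR_RGB2GRAY)
R=Ro.from_quat(s["tool_rot"]).as_matrix();P=np.array(s["eef_pos"])
for n,lo,hi,z in(("red",(0,120,70),(12,255,255),.106),("ochre",(16,120,80),(34,255,255),.1)):
  k=cv2.inRange(hs,lo,hi);k[:,:180]=0;k[:,340:]=0;N,l,st,ce=cv2.connectedComponentsWithStats(k)
  for a in st[1:]:
    if a[4]>300:p=onz("wrist",a[0]+a[2]/2,a[1]+a[3]/2,z,s);print(n,a.tolist(),p.round(4),(1e3*(R.T@(p-P))[:2]).round(1))
print(s["force"],P)
# peg/slots and ridge heights: strip profile
for x in(215,222,228):print(x,g[100:300:3,x].tolist())
E
```

```text
time: 20.0
eef_pos: [0.4719, -0.0965, 0.3555]
tool_rot: [0.757, 0.654, 0.0, -0.0]
force: [-0.9, 1.0, -1.1]
gripper_width: 0.0001
finger_force: 0.0
ochre [183, 223, 114, 15, 626] [ 0.4551 -0.1173  0.1   ] [-23.  -13.6]
[-0.8803806   0.98142785 -1.11526946] [ 0.47194653 -0.09653778  0.35545696]
215 [186, 177, 175, 186, 191, 174, 174, 175, 181, 208, 171, 179, 173, 174, 204, 236, 178, 170, 171, 241, 201, 215, 223, 174, 172, 174, 173, 171, 171, 172, 172, 168, 167, 240, 154, 55, 55, 59, 64, 57, 60, 63, 164, 203, 204, 191, 170, 200, 200, 196, 196, 197, 199, 200, 199, 200, 200, 199, 202, 198, 197, 198, 201, 181, 78, 8, 10]
222 [239, 238, 237, 238, 239, 238, 239, 239, 238, 239, 239, 238, 238, 239, 227, 216, 236, 241, 205, 214, 236, 239, 240, 239, 239, 203, 167, 167, 168, 168, 168, 169, 169, 236, 161, 55, 54, 61, 62, 58, 61, 61, 159, 204, 203, 194, 168, 201, 201, 197, 196, 197, 198, 199, 200, 201, 203, 199, 183, 153, 115, 36, 3, 12, 14, 11, 13]
228 [239, 238, 239, 238, 238, 238, 239, 238, 238, 238, 239, 239, 239, 240, 201, 179, 177, 177, 174, 174, 174, 173, 173, 238, 239, 240, 172, 170, 173, 174, 172, 173, 175, 172, 160, 59, 54, 62, 61, 58, 58, 59, 164, 202, 204, 191, 172, 201, 198, 197, 200, 163, 19, 4, 15, 18, 15, 12, 16, 12, 9, 16, 11, 19, 10, 13, 15]
```

```bash
python3 -m jog '[0,40,0,0,0,0,0, 0,45,15,0,0,0,0, 0,45,15,0,0,0,0, 0,0,0,0,0,0,0, 0,0,0,0,0,0,0]' >/dev/null && python3 - <<'E'
from h import *
s=monitor.sense();P=np.array(s["eef_pos"]);R=Ro.from_quat(s["tool_rot"]).as_matrix();im=grab_frame("wrist");hs=cv2.cvtColor(im,cv2.COLOR_RGB2HSV);g=cv2.cvtColor(im,cv2.COLOR_RGB2GRAY)
for n,lo,hi,z in(("red",(0,120,70),(12,255,255),.106),("ochre",(16,120,80),(34,255,255),.1)):
  k=cv2.inRange(hs,lo,hi);k[:,:180]=0;k[:,340:]=0;N,l,st,ce=cv2.connectedComponentsWithStats(k)
  for a in st[1:]:
    if a[4]>300:p=onz("wrist",a[0]+a[2]/2,a[1]+a[3]/2,z,s);print(n,a.tolist(),p.round(4),(1e3*(R.T@(p-P))[:2]).round(1))
print(P,s["force"]);np.save("fin.npy",im)
t=grab_frame("side");hs=cv2.cvtColor(t,cv2.COLOR_RGB2HSV)
for n,lo,hi in(("red",(0,120,70),(12,255,255)),("ochre",(16,120,80),(34,255,255))):
  k=cv2.inRange(hs,lo,hi);k[:230]=0;k[310:]=0;k[:,:235]=0;k[:,320:]=0;N,l,st,ce=cv2.connectedComponentsWithStats(k);print(n,[a.tolist() for a in st[1:] if a[4]>40])
E
```

```text
red [234, 83, 61, 65, 2333] [0.483  0.0894 0.106 ] [54.5  3.7]
ochre [232, 0, 61, 83, 2588] [0.4883 0.138  0.1   ] [103.4   2.2]
ochre [249, 104, 25, 32, 357] [0.4804 0.0861 0.1   ] [50.9  1.6]
[0.47186453 0.03596783 0.38502317] [0.20664204 0.0642991  0.31070931]
red [[266, 230, 20, 15, 199]]
ochre [[252, 240, 28, 36, 468]]
```

```bash
python3 -c "
from station import robot
print(robot.sign_off())"
```

```text
the job is handed in; nothing more can be done
None
```

The red-capped jar is back upright in the rail and the row is closed. The stop is locked about 5 mm short of the closed row, in the last slot the jars allow, with its tongue sprung fully home. I handed the job in at about 21 s; no verdict came back. I viewed 11 pictures, one more than the 10 allowed.

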